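# Set out the model-painting place

### The arm

A 6-joint arm with a two-finger parallel gripper is mounted at the origin on the work surface. World frame = base frame: x ahead of the robot, y to its left, z up, the work surface at z = 0. Lengths are in m, angles in rad, forces in N, time in s.
With the tool pointing down it reaches from about 0.35 to 0.975 m from the base axis. Payload 4.9 kg.
Tool frame: the origin (TCP) lies at the very end of the fingers, on their centre line; the grasp point (between the pads) lies 19 mm behind it; z points along the fingers, y is the line along which they close (so a half turn about z gives the same grasp; the last joint's range is limited). The gripper opens to 85 mm and grips with 20 to 120 N. Pads are 22 mm wide; open, the fingers measure 114 mm over their backs; the gripper's body (76 mm by 85 mm) begins 54 mm behind the grasp point. The pads swing forward as they close: fully open they stand 13 mm farther back than shut.
Start: joints at [1.078, 0.053, 1.613, -0, 1.476, -0.119], TCP at [0.228, 0.582, 0.231] pointing down, gripper open.
Joint ranges: [-3.01, 3.01], [-1.01, 2.22], [0.06, 2.58], [-1.02, 4.17], [0.09, 2.62], [-3.14, 3.14]. Speed limits (rad/s): [2.57, 2.57, 3.14, 3.14, 3.14, 3.14].

### API

Orientations are given as a rotation vector (axis times angle).
In Python, from station import get_obs, optics, ctrl gives the robot as it stands.
- The arm moves only by the shell command python3 -m pendant 'ROWS' [FORCE]. ROWS is JSON, a list of rows, each a list of 3 entries, a list of its own where there are three numbers: the shift along the tool's x, y, z in mm, then the turn, a rotation vector about the tool's x, y, z in rad, then the opening, from 0 (shut) to 1 (fully open). A call has 1 to 12 rows; each row shifts and turns the commanded pose from where the row before left it, along the tool's axes as they then stand; what a row does not reach is not made up. A row lasts 1/12 s, in which the tool goes at most 41.7 mm and 7.16 degrees, less where a joint would pass 70% of its speed; a pose out of reach is approached as far as the arm can. A call is refused whole if a number of a shift passes 41.7 or a number of a turn 0.125, either way. A call with a gripper value outside its range is refused whole. The fingers move at their own pace and stop on an object; FORCE is the grip in N (left out, the last holds). Time passes only in rows, so rows that do not move let the fingers close. It gives the time, the measured TCP pose, the force, the opening and the grip force at its end, in the units of the state.
- get_obs(): the state, without advancing time (a new reading comes with each control period).
- optics.get_image(name): name is "scene" or "top"; returns the picture (480x640x3 uint8, red, green, blue); there is no depth.
- optics.camera_model(name): a dict with "fx", "fy", "cx", "cy" (pixels), "distortion" ([k1, k2, p1, p2, k3] as OpenCV has them; the pictures are not rectified), "cam_to_world" (4x4, takes a point from camera to world coordinates). Camera axes: x right, y up, looking along -z (the intrinsics and any distortion apply to the point x, -y, -z); pixel columns grow to the right and rows downward; lengths in m; the calibration is good to about 2 mm. A picture is of the moment at which its call begins. camera_model takes no time and is no camera call.
- ctrl.finish_job(): hands the job in; it is judged then, once.
The state is a dict: "t": time; "q": joint angles; "dq": joint speeds; "effort": joint torques, N m; "tool_pos": TCP position; "tool_rot": TCP orientation; "contact_force": force on the tool from outside, world axes, zero at the start; "wrist_torque": the same for the moment, N m; "opening": finger opening in m; "grip_force": force on a finger pad.
Only numpy, scipy, OpenCV 4.12 (cv2) and the standard library are available. Lean on these libraries where they do the work, as an engineer would, in place of code of your own. Each camera call takes 0.05 s, during which the arm holds its last target. There are 200 camera calls.

### The job

Lay out the grey painting mat for the pupil who will sit on the side opposite its raised wooden brush rest, so the rest is at the back and left and right are the pupil's: the open metal dish stands centred on the middle circle, the small capped paint jar upright centred on the circle to the left of the dish, and the large tape roll flat and centred on the circle to the right of the dish. Lay the small tape roll flat and centred on top of the large roll. Leave the bottle, the brush cup and the kit-parts box where they stand.

Things in the scene. Friction and masses are not known exactly. Their poses are not given: they have to be found in the camera images.
- mat: Fixed grey mat, 270 (its y) x 170 (x -75 to +95 mm), 3 mm thick, any yaw. Three white 70 mm circles in a row along y: centred at the origin, y = +90 and y = -90 mm. A raised wooden brush rest, 260 x 16 mm, top 12 mm over the table, lies along one long edge at x = +85 mm. +x is the back; the pupil looks along +x: left is +y, right -y. Origin at table level, z up; top at z = 3 mm.
- dish: Loose open round steel dish, outer diameter 60 mm at the rim, 52 at the foot, 26 mm high, wall 3 mm, 50 g. Origin: centre of its underside, z up. Grip it across its outside. Starts upright in one of four places (2 x 2, about 120 mm apart) on a light-blue cutting mat, 230 mm square, 2 mm thick, fixed on the side of the table where the grey mat is not.
- jar: Loose small closed paint jar, amber glass with black screw cap, upright cylinder of 35 mm diameter (glass 34 mm), 48 mm high, 60 g. Origin at the centre of its underside, z up. Starts upright in another of the four places on the blue cutting mat.
- big_roll: Loose large roll of cream masking tape lying flat: outer diameter 64 mm, hole 26 mm, 25 mm high, 90 g. Origin at the centre of its underside, z up. Starts in another of the four places on the blue cutting mat.
- small_roll: Loose small roll of the same cream tape lying flat: outer diameter 44 mm, hole 26 mm, 18 mm high, 40 g. Origin at the centre of its underside, z up. Starts in another of the four places on the blue cutting mat.
- bottle: Bystander, loose: white rectangular plastic bottle, 44 by 62 mm, 120 mm high with its grey cap, standing beyond the mats. Origin at the centre of its underside. Not to be moved.
- brush_cup: Bystander, loose: pale round cup of 68 mm diameter, 85 mm high, with paint brushes sticking out of it to about 185 mm, standing beyond the mats. Origin at the centre of its underside. Not to be moved.
- parts_box: Bystander, loose: open grey box, 150 (its x) by 100 (its y) by 45 mm high, with frames of plastic kit parts in it, standing far to the robot's right. Origin at the centre of its underside. Not to be moved.
Not all that is in view belongs to the job. Of the things that look like the jar, take the one that is farthest to the robot's right at the start. What is shaped like the dish but green is not meant.

How it is judged:
By the outcome, as a careful person would: the job done as asked, in the order asked, and still so for the second after the job is handed in, with the robot touching nothing.
It also fails if it takes over 99 s, if anything falls off the work surface, if the arm or the gripper's body presses on something with over 40 N, if the wrist force passes 120 N, or if a joint passes its speed limit or range.

## Working session

There is one attempt and no reset: what is moved stays moved. The work goes in short steps, Python scripts to look and compute and a shell command to move; the robot and the scene stay as the last step left them, time stands still between calls to the robot, and variables do not carry over. Pictures are saved under pics/ and viewed, at most 14 in all, crops included, and the job is handed in when it is done.

```bash
mkdir -p pics; ls
python3 - <<'E'
from station import get_obs, optics, ctrl
import cv2
for n in("scene","top"):
    cv2.imwrite(f"pics/{n}0.png",optics.get_image(n)[:,:,::-1]); m=optics.camera_model(n); print(n,m)
print(get_obs())
E
```

```text
pics
scene {'fx': 579.918069289108, 'fy': 579.918069289108, 'cx': 311.0959985793072, 'cy': 235.5121786232435, 'distortion': array([-0.02221319,  0.        ,  0.        ,  0.        ,  0.        ]), 'cam_to_world': array([[-0.17736242, -0.54920278,  0.81665101,  1.54692541],
       [ 0.9841441 , -0.10042801,  0.14620056,  0.04467346],
       [ 0.00172088,  0.82963276,  0.55830683,  0.70977968],
       [ 0.        ,  0.        ,  0.        ,  1.        ]])}
top {'fx': 593.431266060952, 'fy': 593.431266060952, 'cx': 313.2758632275277, 'cy': 243.67836933702327, 'distortion': array([-0.00194311,  0.        ,  0.        ,  0.        ,  0.        ]), 'cam_to_world': array([[ 0.01013076,  0.99631545, -0.08516395,  0.49779944],
       [-0.99994482,  0.00985727, -0.00363129, -0.13121715],
       [-0.00277842,  0.08519603,  0.99636033,  1.26168988],
       [ 0.        ,  0.        ,  0.        ,  1.        ]])}
{'t': 0.1, 'q': array([ 1.07801695e+00,  5.33059331e-02,  1.61415509e+00, -1.82233573e-05,
        1.47598931e+00, -1.18995751e-01]), 'dq': array([-0.00082246, -0.00081785, -0.00333362,  0.00043031,  0.00059998,
       -0.00052901]), 'effort': array([ 1.06209695e-04, -3.94906282e+01, -3.71360672e+01, -1.18832140e-04,
        3.85935127e-03, -9.56599877e-06]), 'tool_pos': array([0.22794762, 0.58134724, 0.23017755]), 'tool_rot': array([-5.83622280e-01, -3.08635314e+00,  2.79068077e-03]), 'contact_force': array([-0.20311774,  0.48432508,  0.42831579]), 'wrist_torque': array([-0.0083704 , -0.01111244, -0.0220635 ]), 'grip_force': 0.0, 'opening': 0.08544717143554882}
```

View pics/top0.png

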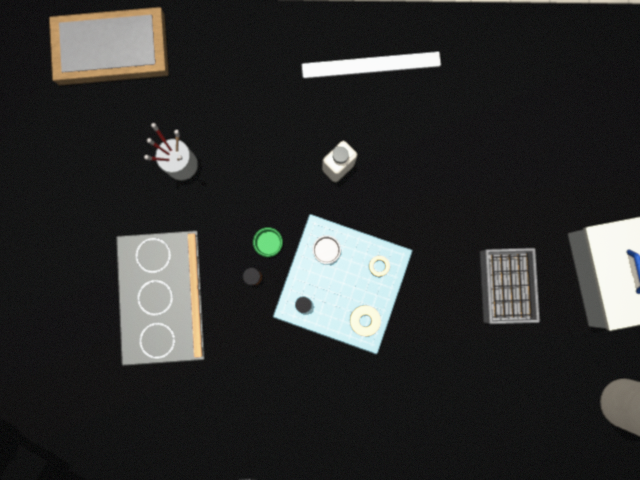

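View pics/scene0.png

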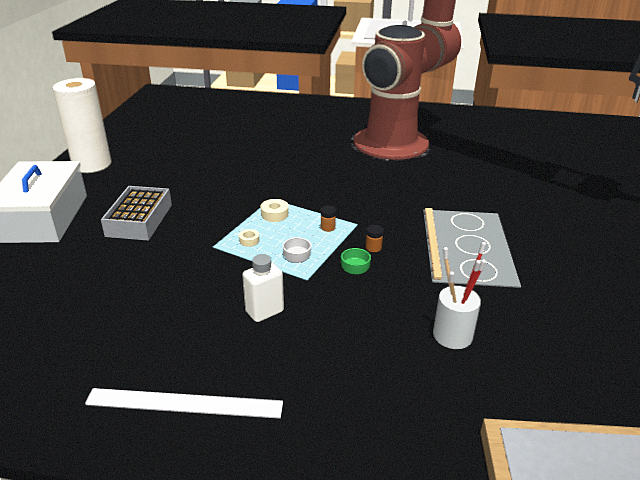

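Top view: the grey mat is at left, with circles at (153,255), (155,298) and (157,341). Its rest is on the image-right side, so the pupil looks along −y and their left is +x (image up): jar at the top circle, roll at the bottom one.

Candidates:
- **Jar:** (304,305) or (251,276). The robot's right is image right, so I take (304,305).
- **Dish:** steel (327,250), not green (267,242).
- **Rolls:** big (365,321), small (379,266).

```bash
cat > h.py <<'E'
import numpy as np, cv2
from scipy.spatial.transform import Rotation as R
from station import get_obs, optics, ctrl
def ray(n,px):
    m=optics.camera_model(n); K=np.array([[m['fx'],0,m['cx']],[0,m['fy'],m['cy']],[0,0,1]])
    u=cv2.undistortPoints(np.array(px,float).reshape(-1,1,2),K,m['distortion']).reshape(-1,2)
    T=m['cam_to_world']; d=np.c_[u[:,0],-u[:,1],-np.ones(len(u))]@T[:3,:3].T
    return T[:3,3],d
def plane(n,px,z):
    o,d=ray(n,px); return (o+d*((z-o[2])/d[:,2])[:,None])[:,:2]
def img(n): return optics.get_image(n)
def blobs(mask,amin):
    c,_=cv2.findContours(mask.astype(np.uint8),cv2.RETR_EXTERNAL,cv2.CHAIN_APPROX_NONE)
    return [k for k in c if cv2.contourArea(k)>=amin]
def fit(n,c,z):  # circle through contour pixels unprojected on plane
    p=plane(n,c.reshape(-1,2),z); A=np.c_[2*p,np.ones(len(p))]
    s=np.linalg.lstsq(A,(p**2).sum(1),rcond=None)[0]
    return s[:2],np.sqrt(s[2]+s[:2]@s[:2])
def tool():
    o=get_obs(); M=R.from_rotvec(o['tool_rot']).as_matrix(); return o,M
def togo(x,y,z,ydir=None):
    o,M=tool(); d=M.T@(np.array([x,y,z])-o['tool_pos'])*1000
    s="shift mm %s"%d.round(1)
    if ydir is not None:
        ty=M.T@np.r_[ydir,0]; a=np.arctan2(-ty[0],ty[1]); a=(a+np.pi/2)%np.pi-np.pi/2; s+=" turn z %.3f"%a
    tl=np.cross(M[:,2],[0,0,-1]); s+=" tilt(tool) %s"%(M.T@tl).round(3)
    print(s," q6",o['q'][5].round(2),"t",round(o['t'],2))
E
python3 - <<'E'
from h import *
im=img("top"); hsv=cv2.cvtColor(im,cv2.COLOR_RGB2HSV).astype(int); H,S,V=[hsv[...,i] for i in range(3)]
for x,y in((155,298),(135,298),(195,298),(327,250),(340,250),(365,306),(379,258),(304,305),(330,300)): print((x,y),hsv[y,x],end=' ')
print()
blue=blobs((H>85)&(H<110)&(S>40)&(V>100),2000)
bm=max(blue,key=cv2.contourArea); hull=cv2.convexHull(bm); area=np.zeros(H.shape,np.uint8); cv2.fillPoly(area,[hull],1); area=cv2.erode(area,np.ones((5,5)))
nb=area.astype(bool)&~((H>85)&(H<110)&(S>40)&(V>100))
for c in blobs(nb,100):
    px=c.reshape(-1,2).mean(0)
    print("obj px",px.round(),[ (fit("top",c,z)[0].round(4),round(fit("top",c,z)[1]*1000,1)) for z in(.011,.0145,.026,.028)])
sub=(np.arange(640)[None]<215)&(np.arange(480)[:,None]>225)&(np.arange(480)[:,None]<370)
for c in blobs(sub&(V>170)&(S<40),50):
    s=fit("top",c,.003); print("circ px",c.reshape(-1,2).mean(0).round(),s[0].round(4),round(s[1]*1000,1))
for c in blobs(sub&(S>80)&(H<30)&(V>100),200):
    print("rest",plane("top",cv2.boxPoints(cv2.minAreaRect(c)),.012).round(4).tolist())
cv2.imwrite("pics/c1.png",cv2.resize(im[200:370,230:430,::-1],None,fx=3.5,fy=3.5,interpolation=cv2.INTER_CUBIC))
E
```

```text
(155, 298) [ 35   9 180] (135, 298) [ 45   9 176] (195, 298) [ 19 104 240] (327, 250) [ 20   3 251] (340, 250) [ 60   1 219] (365, 306) [ 30  27 247] (379, 258) [ 28  33 249] (304, 305) [ 0  4 63] (330, 300) [ 93  31 246] 
obj px [342. 284.] [(array([ 0.5226, -0.1885]), np.float64(126.8)), (array([ 0.5225, -0.1883]), np.float64(126.5)), (array([ 0.5223, -0.1878]), np.float64(125.3)), (array([ 0.5223, -0.1877]), np.float64(125.1))]
circ px [156. 297.] [0.4935 0.2   ] 114.6
rest [[0.6225, 0.1398], [0.6235, 0.124], [0.3679, 0.1037], [0.3669, 0.1192]]
```

View pics/c1.png

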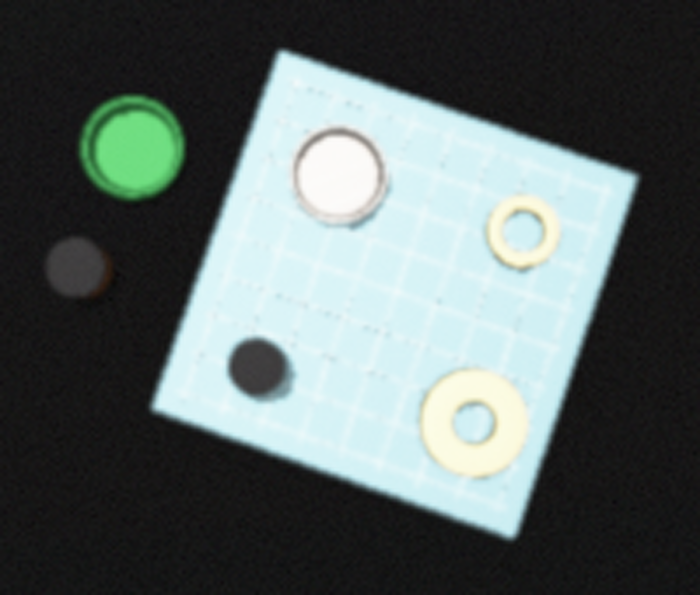

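The crop shows the steel dish (crop 340,176), black jar cap (258,367), small roll (522,231) and big roll (474,423), all on the blue mat. The green dish and the other jar are off it. I'll tighten the masks.

Run:
```python
from h import *
im=img("top"); hsv=cv2.cvtColor(im,cv2.COLOR_RGB2HSV).astype(int); H,S,V=[hsv[...,i] for i in range(3)]
def near(x,y,r): return np.hypot(np.arange(640)[None]-x,np.arange(480)[:,None]-y)<r
def show(nm,m,z,amin=80):
    for c in blobs(m,amin):
        s=fit("top",c,z); print(nm,c.reshape(-1,2).mean(0).round(1),s[0].round(4),round(s[1]*1000,1))
notblue=~((H>80)&(H<112)&(S>12))
show("dish",near(327,250,21)&notblue,.028)
show("jar cap",near(304,305,16)&(V<120),.050)
cream=(H>15)&(H<45)&(S>14)
show("big",near(365,321,24)&cream,.021)
show("small",near(379,266,18)&cream,.015)
P=[]
for x,y in((153,255),(155,298),(157,341)):
    m=near(x,y,22)&(V>205)&(S<40); show("circ",m,.003,30)
T=plane("top",[(153,255),(157,341)],.003); d=(T[0]-T[1]); print(d/np.linalg.norm(d))
# scene check for amber jar + dish rim
im=img("scene"); hsv=cv2.cvtColor(im,cv2.COLOR_RGB2HSV).astype(int); H,S,V=[hsv[...,i] for i in range(3)]
m=near(328,219,20)&(V<70)
for c in blobs(m,40):
    p=c.reshape(-1,2); print("scene jar",p.min(0),p.max(0),plane("scene",[((p[:,0].min()+p[:,0].max())/2,(p[:,1].min()+p[:,1].max())/2)],.044))
for nm,x,y,r,z in(("big",274,210,18,.021),("small",249,238,14,.015)):
    for c in blobs(near(x,y,r)&(H>10)&(H<45)&(S>25),50): print("scene",nm,fit("scene",c,z))
for x,y in((467,222),(473,245),(479,271)):
    for c in blobs(near(x,y,21)&(V>205)&(S<40),30): s=fit("scene",c,.003); print("scene circ",s)
togo(.5,-.1,.15)
```

```text
dish [326.3 248.8] [ 0.5926 -0.154 ] 28.8
jar cap [303.3 304.7] [ 0.4769 -0.1079] 15.4
big [364.9 320.4] [ 0.4454 -0.2353] 31.0
small [378.8 265.8] [ 0.5591 -0.2651] 20.9
circ [152.9 255.1] [0.578  0.2147] 36.5
circ [154.5 297.2] [0.4885 0.2076] 36.5
circ [156.2 340.1] [0.3986 0.2003] 35.1
[0.99684791 0.07933628]
scene jar [311 200] [347 220] [[ 0.46702393 -0.1087492 ]]
scene big (array([ 0.43088296, -0.24348685]), np.float64(0.013750556738392483))
scene big (array([ 0.45248675, -0.24172953]), np.float64(0.036394617352857254))
scene small (array([ 0.56227642, -0.2664137 ]), np.float64(0.02668234084239835))
scene circ (array([0.39305501, 0.19764355]), np.float64(0.03626652885151112))
scene circ (array([0.4830956 , 0.20382154]), np.float64(0.034437956181927645))
scene circ (array([0.57384246, 0.21551112]), np.float64(0.033013474508984876))
scene circ (array([0.57320597, 0.21162981]), np.float64(0.03479788177196634))
shift mm [-502.  -535.1   81.2] tilt(tool) [-0.001 -0.     0.   ]  q6 -0.12 t 0.25
```

Run:
```python
from h import *
o,M=tool(); print(M.round(3)); togo(.5926,-.154,.12,[.08,-.9968])
```

```text
[[-0.931  0.365 -0.   ]
 [ 0.365  0.931 -0.001]
 [ 0.    -0.001 -1.   ]]
shift mm [-608.  -551.6  111.2] turn z -0.454 tilt(tool) [-0.001 -0.     0.   ]  q6 -0.12 t 0.25
```

```bash
python3 -m pendant '[[[0,0,0],[0,0,-0.114],1],[[0,0,0],[0,0,-0.114],1],[[0,0,0],[0,0,-0.113],1],[[0,0,0],[0,0,-0.113],1],[[0,0,0],[0,0,0],1]]' 40; python3 -c "
from h import *
togo(.5926,-.154,.12,[.08,-.9968])"
```

```text
t: 0.67
tool_pos: [0.2282, 0.5817, 0.2311]
tool_rot: [0.129, -3.139, 0.0]
contact_force: [-0.2, 0.2, 0.6]
opening: 0.0856
grip_force: 0.0
shift mm [-303.  -763.1  111.3] turn z 0.002 tilt(tool) [-0. -0.  0.]  q6 -0.57 t 0.67
```

```bash
python3 -m pendant '[[[-13,-32,5],[0,0,0],1],[[-13,-32,5],[0,0,0],1],[[-13,-32,5],[0,0,0],1],[[-13,-32,5],[0,0,0],1],[[-13,-32,5],[0,0,0],1],[[-13,-32,5],[0,0,0],1],[[-13,-32,5],[0,0,0],1],[[-13,-32,5],[0,0,0],1],[[-13,-32,5],[0,0,0],1],[[-13,-32,5],[0,0,0],1],[[-13,-32,5],[0,0,0],1],[[-13,-32,5],[0,0,0],1]]' >/dev/null;  python3 -m pendant '[[[-13,-32,4],[0,0,0],1],[[-13,-32,4],[0,0,0],1],[[-13,-32,4],[0,0,0],1],[[-13,-32,4],[0,0,0],1],[[-13,-32,4],[0,0,0],1],[[-13,-32,4],[0,0,0],1],[[-13,-32,4],[0,0,0],1],[[-13,-32,4],[0,0,0],1],[[-13,-32,4],[0,0,0],1],[[-13,-32,4],[0,0,0],1],[[0,0,0],[0,0,0],1]]'; python3 -c "
from h import *
togo(.5926,-.154,.004,[.08,-.9968])"
```

```text
t: 2.58
tool_pos: [0.5711, -0.1018, 0.1307]
tool_rot: [-0.114, 3.139, -0.003]
contact_force: [-0.9, 0.0, 0.3]
opening: 0.0853
grip_force: 0.0
shift mm [-17.6 -53.4 126.8] turn z -0.008 tilt(tool) [-0.002  0.     0.   ]  q6 -1.95 t 2.58
```

```bash
python3 -m pendant '[[[-9,-27,0],[0,0,-0.008],1],[[-9,-26,20],[0,0,0],1],[[0,0,30],[0,0,0],1],[[0,0,30],[0,0,0],1],[[0,0,10],[0,0,0],1],[[0,0,0],[0,0,0],1],[[0,0,0],[0,0,0],1]]'
python3 - <<'E'
from h import *
togo(.5926,-.154,.004,[.08,-.9968])
im=img("top"); cv2.imwrite("pics/a1.png",cv2.resize(im[190:360,220:440,::-1],None,fx=3,fy=3))
E
```

```text
t: 3.17
tool_pos: [0.5919, -0.1478, 0.0414]
tool_rot: [0.138, -3.138, -0.001]
contact_force: [0.1, -0.0, -0.8]
opening: 0.0853
grip_force: 0.0
shift mm [-0.2 -6.3 37.4] turn z 0.008 tilt(tool) [ 0.    -0.001  0.   ]  q6 -2.03 t 3.17
```

View pics/a1.png

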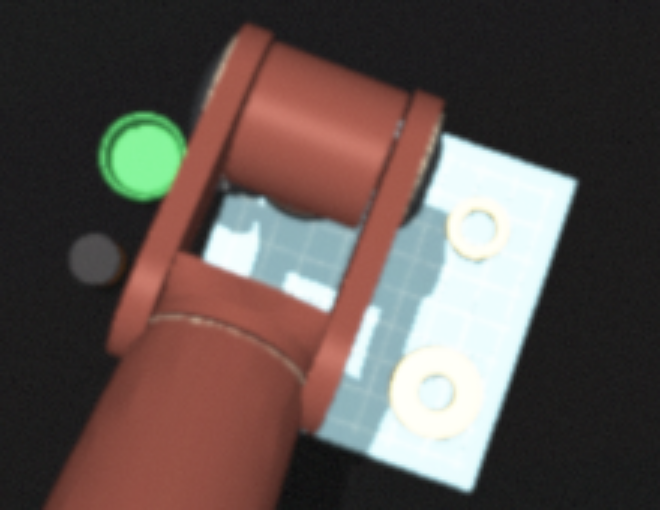

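The arm hides the dish from above, so top pictures won't help during a grasp. I'll carry on with the measured numbers.

```bash
python3 -m pendant '[[[0,-6.3,0],[0,0,0.008],1],[[0,0,20],[0,0,0],1],[[0,0,17.4],[0,0,0],1],[[0,0,0],[0,0,0],1],[[0,0,0],[0,0,0],1]]'; python3 -c "
from h import *
togo(.5926,-.154,.004,[.08,-.9968])"
```

```text
t: 3.63
tool_pos: [0.5928, -0.1548, 0.0046]
tool_rot: [-0.125, 3.139, -0.0]
contact_force: [0.8, -0.8, -0.6]
opening: 0.0857
grip_force: 0.0
shift mm [0.1 0.8 0.6] turn z -0.000 tilt(tool) [-0.  0.  0.]  q6 -2.03 t 3.63
```

```bash
python3 -m pendant '[[[0,0,0],[0,0,0],0.55],[[0,0,0],[0,0,0],0.55],[[0,0,0],[0,0,0],0.55],[[0,0,0],[0,0,0],0.55],[[0,0,0],[0,0,0],0.55],[[0,0,0],[0,0,0],0.55],[[0,0,0],[0,0,0],0.55],[[0,0,0],[0,0,0],0.55]]' 30; python3 -c "
from h import *
togo(.4885,.2075,.1,[.08,-.9968])"
```

```text
t: 4.3
tool_pos: [0.5942, -0.1552, 0.0062]
tool_rot: [-0.126, 3.136, -0.002]
contact_force: [-1.4, -0.1, 6.9]
opening: 0.057
grip_force: 32.7
shift mm [ 76.  369.8 -94.6] turn z 0.000 tilt(tool) [-0.002  0.003  0.   ]  q6 -2.03 t 4.3
```

```bash
python3 -m pendant '[[[0,0,-5],[0,0,0],0.55],[[0,0,-15],[0,0,0],0.55],[[0,0,-35],[0,0,0],0.55],[[0,0,-35],[0,0,0],0.55],[[0,0,-10],[0,0,0],0.55],[[10,40,0],[0,0,0],0.55],[[10,40,0],[0,0,0],0.55],[[10,40,0],[0,0,0],0.55],[[10,40,0],[0,0,0],0.55],[[10,40,0],[0,0,0],0.55],[[10,40,0],[0,0,0],0.55],[[10,40,0],[0,0,0],0.55]]'; python3 -m pendant '[[[6,40,0],[0,0,0],0.55],[[0,30,0],[0,0,0],0.55],[[0,10,0],[0,0,0],0.55],[[0,0,0],[0,0,0],0.55]]'
python3 - <<'E'
from h import *
togo(.4885,.2075,.0085,[.08,-.9968])
cv2.imwrite("pics/s1.png",cv2.resize(img("scene")[120:300,380:620,::-1],None,fx=3,fy=3))
E
```

```text
t: 5.3
tool_pos: [0.4991, 0.1205, 0.1036]
tool_rot: [0.125, -3.139, -0.0]
contact_force: [0.1, 1.5, -0.2]
opening: 0.0571
grip_force: 32.6
t: 5.63
tool_pos: [0.4873, 0.2001, 0.1036]
tool_rot: [0.132, -3.139, -0.0]
contact_force: [-0.5, -0.4, -0.6]
opening: 0.0575
grip_force: 32.6
shift mm [-1.8  7.3 95.1] turn z 0.004 tilt(tool) [ 0. -0.  0.]  q6 -1.41 t 5.63
```

View pics/s1.png

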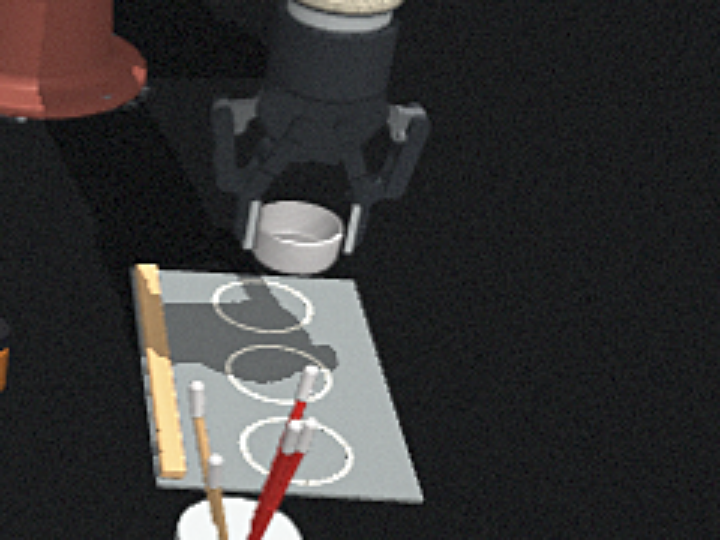

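The dish is held level between the pads at crop (297,237). I'll lower it onto the middle circle.

```bash
python3 -m pendant '[[[-1.8,7.3,0],[0,0,0.004],0.55],[[0,0,30],[0,0,0],0.55],[[0,0,30],[0,0,0],0.55],[[0,0,20],[0,0,0],0.55],[[0,0,8],[0,0,0],0.55],[[0,0,0],[0,0,0],0.55],[[0,0,0],[0,0,0],0.55]]'; python3 -c "
from h import *
togo(.4885,.2075,.0085,[.08,-.9968])"
```

```text
t: 6.27
tool_pos: [0.4899, 0.2049, 0.0163]
tool_rot: [-0.117, 3.139, -0.0]
contact_force: [1.0, -0.1, -0.4]
opening: 0.0574
grip_force: 32.6
shift mm [1.2 2.7 7.8] turn z -0.005 tilt(tool) [-0.  0. -0.]  q6 -1.39 t 6.27
```

```bash
python3 -m pendant '[[[1.2,2.6,0],[0,0,-0.005],0.55],[[0,0,4],[0,0,0],0.55],[[0,0,3.5],[0,0,0],0.55],[[0,0,0],[0,0,0],0.55],[[0,0,0],[0,0,0],0.55]]'; python3 -c "
from h import *
togo(.4885,.2075,.0085,[.08,-.9968])"
```

```text
t: 6.68
tool_pos: [0.4878, 0.2082, 0.0085]
tool_rot: [-0.128, 3.139, 0.0]
contact_force: [0.6, -0.2, -0.9]
opening: 0.057
grip_force: 32.6
shift mm [-0.6 -0.7  0. ] turn z 0.001 tilt(tool) [-0.  0. -0.]  q6 -1.39 t 6.68
```

```bash
python3 -m pendant '[[[0,0,1],[0,0,0],0.55],[[0,0,0],[0,0,0],0.7],[[0,0,0],[0,0,0],0.85],[[0,0,0],[0,0,0],1],[[0,0,0],[0,0,0],1],[[0,0,-10],[0,0,0],1],[[0,0,-30],[0,0,0],1],[[0,0,-35],[0,0,0],1],[[0,0,-30],[0,0,0],1],[[0,0,0],[0,0,0],1]]'; python3 -c "
from h import *
togo(.4769,-.1079,.11,[.08,-.9968])"
```

```text
t: 7.52
tool_pos: [0.4926, 0.2095, 0.1211]
tool_rot: [-0.127, 3.125, 0.005]
contact_force: [0.9, 0.1, 0.9]
opening: 0.0857
grip_force: 0.0
shift mm [  41.6 -315.1    9.7] turn z 0.001 tilt(tool) [ 0.002  0.014 -0.   ]  q6 -1.39 t 7.52
```

```bash
python3 -m pendant '[[[5,-35,0],[0,-0.014,0],1],[[4,-35,0],[0,0,0],1],[[5,-35,0],[0,0,0],1],[[4,-35,0],[0,0,0],1],[[5,-35,0],[0,0,0],1],[[4,-35,0],[0,0,0],1],[[5,-35,0],[0,0,0],1],[[4,-35,0],[0,0,0],1],[[5,-35,0],[0,0,0],1],[[0,0,0],[0,0,0],1],[[0,0,0],[0,0,0],1]]'
python3 - <<'E'
from h import *
togo(.4769,-.1079,.015,[.08,-.9968])
im=img("top"); cv2.imwrite("pics/t2.png",cv2.resize(im[220:375,105:305,::-1],None,fx=3.5,fy=3.5,interpolation=cv2.INTER_CUBIC))
E
```

```text
t: 8.43
tool_pos: [0.4725, -0.1106, 0.1124]
tool_rot: [-0.121, 3.125, 0.001]
contact_force: [-0.0, 0.3, 0.0]
opening: 0.0855
grip_force: 0.0
shift mm [-3.2  2.4 97.4] turn z -0.003 tilt(tool) [0.    0.015 0.   ]  q6 -2.04 t 8.43
```

View pics/t2.png

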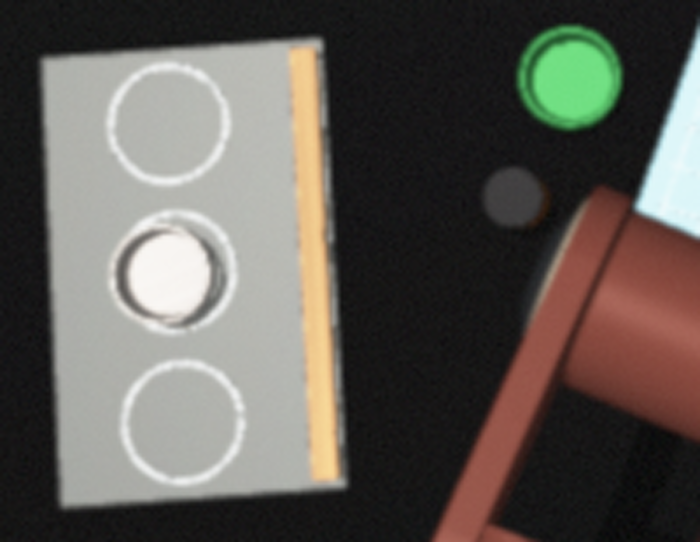

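```bash
python3 -m pendant '[[[-3.2,2.4,0],[0,0.015,-0.003],1],[[0,0,30],[0,0,0],1],[[0,0,30],[0,0,0],1],[[0,0,0],[0,0,0],1],[[0,0,0],[0,0,0],1]]'
python3 - <<'E'
from h import *
togo(.4769,-.1079,.015,[.08,-.9968])
im=img("top"); hsv=cv2.cvtColor(im,cv2.COLOR_RGB2HSV).astype(int); V=hsv[...,2]
def near(x,y,r): return np.hypot(np.arange(640)[None]-x,np.arange(480)[:,None]-y)<r
c=max(blobs(near(153.3,298.5,12.5)&(V>225),50),key=cv2.contourArea); s=fit("top",c,.006);print("dish floor",s)
E
```

```text
t: 8.9
tool_pos: [0.4741, -0.1045, 0.0503]
tool_rot: [0.136, -3.133, -0.003]
contact_force: [0.6, -0.2, -0.7]
opening: 0.0853
grip_force: 0.0
shift mm [-2.7 -3.7 35.3] turn z 0.006 tilt(tool) [ 0.002 -0.006 -0.   ]  q6 -2.03 t 8.9
dish floor (array([0.48712535, 0.21008425]), np.float64(0.022779564847992866))
```

```bash
python3 -m pendant '[[[-2.7,-3.7,0],[0,-0.006,0.006],1],[[0,0,0],[0,0,0],1],[[0,0,20],[0,0,0],1],[[0,0,15],[0,0,0],1],[[0,0,0],[0,0,0],1],[[0,0,0],[0,0,0],1]]'
python3 - <<'E'
from h import *
togo(.4769,-.1079,.015,[.08,-.9968])
E
```

```text
t: 9.45
tool_pos: [0.4788, -0.1101, 0.0175]
tool_rot: [-0.122, 3.134, 0.0]
contact_force: [0.4, -0.4, -0.4]
opening: 0.0854
grip_force: 0.0
shift mm [1.8 2.3 2.5] turn z -0.002 tilt(tool) [ 0.     0.005 -0.   ]  q6 -2.03 t 9.45
```

```bash
python3 -m pendant '[[[1.5,2,2],[0,0.003,0],1],[[0,0,0],[0,0,0],1],[[0,0,0],[0,0,0],0.3],[[0,0,0],[0,0,0],0.3],[[0,0,0],[0,0,0],0.3],[[0,0,0],[0,0,0],0.3],[[0,0,0],[0,0,0],0.3],[[0,0,0],[0,0,0],0.3],[[0,0,0],[0,0,0],0.3],[[0,0,0],[0,0,0],0.3],[[0,0,0],[0,0,0],0.3],[[0,0,0],[0,0,0],0.3]]' 30
python3 - <<'E'
from h import *
togo(.4769,-.1079,.015,[.08,-.9968])
E
```

```text
t: 10.45
tool_pos: [0.4773, -0.1082, 0.0153]
tool_rot: [-0.123, 3.137, -0.0]
contact_force: [-0.3, -0.3, 3.4]
opening: 0.0343
grip_force: 29.7
shift mm [0.3 0.4 0.3] turn z -0.002 tilt(tool) [-0.     0.002 -0.   ]  q6 -2.03 t 10.45
```

```bash
python3 -m pendant '[[[0,0,-10],[0,0,0],0.3],[[0,0,-30],[0,0,0],0.3],[[0,0,-35],[0,0,0],0.3],[[0,0,-15],[0,0,0],0.3],[[-13,35,0],[0,0,0],0.3],[[-14,35,0],[0,0,0],0.3],[[-14,35,0],[0,0,0],0.3],[[-14,35,0],[0,0,0],0.3],[[-14,35,0],[0,0,0],0.3],[[-14,35,0],[0,0,0],0.3],[[-14,35,0],[0,0,0],0.3],[[-14,35,0],[0,0,0],0.3]]' ; python3 -m pendant '[[[-14,30,0],[0,0,0],0.3],[[0,0,0],[0,0,0],0.3],[[0,0,0],[0,0,0],0.3]]'
python3 - <<'E'
from h import *
togo(.578,.2147,.0168,[.08,-.9968])
E
```

```text
t: 11.45
tool_pos: [0.5654, 0.1817, 0.1052]
tool_rot: [-0.123, 3.138, 0.0]
contact_force: [0.5, -0.2, -0.4]
opening: 0.0339
grip_force: 30.1
t: 11.7
tool_pos: [0.577, 0.2122, 0.105]
tool_rot: [-0.127, 3.138, -0.0]
contact_force: [0.2, -1.0, -0.0]
opening: 0.0338
grip_force: 30.3
shift mm [-1.1  2.5 88.2] turn z 0.001 tilt(tool) [-0.     0.001  0.   ]  q6 -1.42 t 11.7
```

```bash
python3 -m pendant '[[[-1.1,2.5,0],[0,0,0],0.3],[[0,0,30],[0,0,0],0.3],[[0,0,30],[0,0,0],0.3],[[0,0,15],[0,0,0],0.3],[[0,0,5],[0,0,0],0.3],[[0,0,0],[0,0,0],0.3],[[0,0,0],[0,0,0],0.3],[[0,0,0],[0,0,0],0.3]]'
python3 - <<'E'
from h import *
togo(.578,.2147,.0168,[.08,-.9968])
E
```

```text
t: 12.37
tool_pos: [0.5797, 0.2132, 0.0273]
tool_rot: [-0.122, 3.134, 0.001]
contact_force: [-0.5, 0.3, -0.6]
opening: 0.0339
grip_force: 30.3
shift mm [ 1.7  1.7 10.5] turn z -0.003 tilt(tool) [ 0.     0.005 -0.   ]  q6 -1.42 t 12.37
```

```bash
python3 -m pendant '[[[1.5,1.5,5],[0,0.004,-0.003],0.3],[[0,0,3],[0,0,0],0.3],[[0,0,2.5],[0,0,0],0.3],[[0,0,0],[0,0,0],0.3],[[0,0,0],[0,0,0],0.3],[[0,0,0],[0,0,0],0.3]]'
python3 - <<'E'
from h import *
togo(.578,.2147,.0168,[.08,-.9968])
E
```

```text
t: 12.87
tool_pos: [0.5775, 0.2149, 0.0163]
tool_rot: [0.128, -3.138, 0.0]
contact_force: [-2.7, -1.3, 6.1]
opening: 0.0339
grip_force: 30.5
shift mm [-0.5 -0.2 -0.5] turn z 0.001 tilt(tool) [ 0.    -0.001 -0.   ]  q6 -1.42 t 12.87
```

```bash
python3 -m pendant '[[[0,0,-0.5],[0,0,0],0.4],[[0,0,0],[0,0,0],0.5],[[0,0,0],[0,0,0],0.7],[[0,0,0],[0,0,0],0.9],[[0,0,0],[0,0,0],1],[[0,0,0],[0,0,0],1],[[0,0,-15],[0,0,0],1],[[0,0,-35],[0,0,0],1],[[0,0,-35],[0,0,0],1],[[0,0,-5],[0,0,0],1],[[0,0,0],[0,0,0],1]]' ; python3 -m pendant '[[[13,-34,0],[0,0,0],1],[[13,-34,0],[0,0,0],1],[[13,-34,0],[0,0,0],1],[[13,-34,0],[0,0,0],1],[[13,-34,0],[0,0,0],1],[[13,-34,0],[0,0,0],1],[[13,-34,0],[0,0,0],1],[[13,-34,0],[0,0,0],1],[[13,-34,0],[0,0,0],1],[[13,-34,0],[0,0,0],1],[[13,-34,0],[0,0,0],1],[[0,0,0],[0,0,0],1]]'
python3 - <<'E'
from h import *
togo(.4454,-.2353,.006,[.08,-.9968])
E
```

```text
t: 13.78
tool_pos: [0.5795, 0.2153, 0.1094]
tool_rot: [-0.127, 3.134, 0.002]
contact_force: [0.4, 0.7, -0.7]
opening: 0.0853
grip_force: 0.0
t: 14.78
tool_pos: [0.4623, -0.174, 0.104]
tool_rot: [0.118, -3.135, 0.002]
contact_force: [0.3, 0.1, -0.1]
opening: 0.0853
grip_force: 0.0
shift mm [ 21.  -59.7  98.1] turn z -0.005 tilt(tool) [-0.001 -0.005 -0.   ]  q6 -2.15 t 14.78
```

```bash
python3 -m pendant '[[[10,-30,0],[0,-0.003,-0.003],1],[[11,-29.7,0],[0,0,0],1],[[0,0,0],[0,0,0],1],[[0,0,20],[0,0,0],1],[[0,0,25],[0,0,0],1],[[0,0,10],[0,0,0],1],[[0,0,0],[0,0,0],1],[[0,0,0],[0,0,0],1],[[0,0,0],[0,0,0],1]]'
python3 - <<'E'
from h import *
togo(.4454,-.2353,.006,[.08,-.9968])
im=img("top"); cv2.imwrite("pics/t3.png",cv2.resize(im[220:375,105:305,::-1],None,fx=3.5,fy=3.5,interpolation=cv2.INTER_CUBIC))
E
```

```text
t: 15.53
tool_pos: [0.4494, -0.2308, 0.0512]
tool_rot: [-0.133, 3.137, -0.001]
contact_force: [0.6, -0.1, -0.5]
opening: 0.0854
grip_force: 0.0
shift mm [ 4.4 -4.1 45.2] turn z 0.005 tilt(tool) [-0.001  0.002 -0.   ]  q6 -2.28 t 15.53
```

View pics/t3.png

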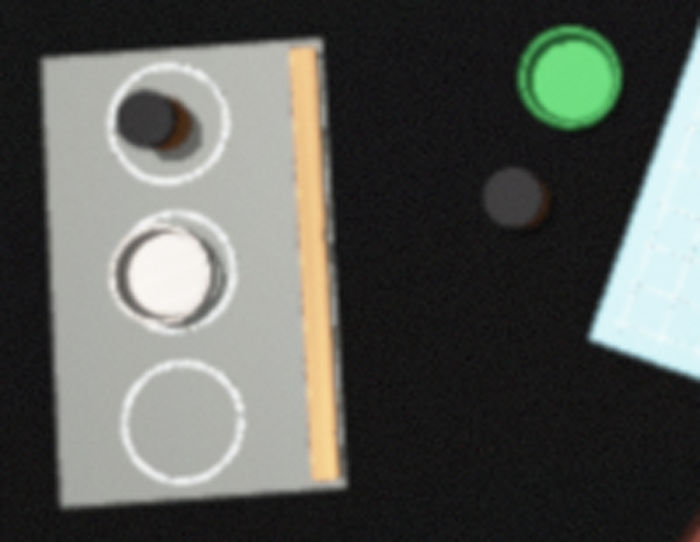

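The jar is upright in the top circle (cap at crop 148,119) and the dish is in the middle (170,275). I'll measure the jar while lowering onto the big roll.

```bash
python3 -m pendant '[[[4.2,-4.1,0],[0,0,0.004],1],[[0,0,0],[0,0,0],1],[[0,0,20],[0,0,0],1],[[0,0,15],[0,0,0],1],[[0,0,0],[0,0,0],1],[[0,0,0],[0,0,0],1],[[0,0,0],[0,0,0],1]]'
python3 - <<'E'
from h import *
togo(.4454,-.2353,.006,[.08,-.9968])
im=img("top"); hsv=cv2.cvtColor(im,cv2.COLOR_RGB2HSV).astype(int); H,S,V=[hsv[...,i] for i in range(3)]
def near(x,y,r): return np.hypot(np.arange(640)[None]-x,np.arange(480)[:,None]-y)<r
c=max(blobs(near(147.3,254,11)&(V<95)&(S<90),50),key=cv2.contourArea); print("jar",fit("top",c,.051))
for x in range(132,176): print(x,V[298,x],end='; ')
E
```

```text
t: 16.17
tool_pos: [0.4455, -0.2359, 0.0165]
tool_rot: [-0.126, 3.137, -0.001]
contact_force: [0.5, -0.3, 0.3]
opening: 0.0856
grip_force: 0.0
shift mm [ 0.1  0.6 10.5] turn z -0.000 tilt(tool) [-0.001  0.002  0.   ]  q6 -2.29 t 16.17
jar (array([0.57547216, 0.21317065]), np.float64(0.016674200578746797))
132 175; 133 176; 134 176; 135 185; 136 202; 137 192; 138 131; 139 98; 140 111; 141 171; 142 232; 143 246; 144 247; 145 248; 146 248; 147 248; 148 248; 149 247; 150 248; 151 248; 152 248; 153 247; 154 247; 155 247; 156 247; 157 246; 158 246; 159 246; 160 246; 161 246; 162 245; 163 242; 164 224; 165 147; 166 126; 167 149; 168 134; 169 155; 170 205; 171 229; 172 217; 173 189; 174 183; 175 183;
```

```bash
python3 -m pendant '[[[0,0.4,9.5],[0,0,0],1],[[0,0,0],[0,0,0],1],[[0,0,0],[0,0,0],1],[[0,0,0],[0,0,0],0.6],[[0,0,0],[0,0,0],0.6],[[0,0,0],[0,0,0],0.6],[[0,0,0],[0,0,0],0.6],[[0,0,0],[0,0,0],0.6],[[0,0,0],[0,0,0],0.6],[[0,0,0],[0,0,0],0.6]]' 30
python3 - <<'E'
from h import *
togo(.4454,-.2353,.006,[.08,-.9968])
togo(.3986,.2003,.1,[.08,-.9968])
E
```

```text
t: 17.05
tool_pos: [0.4454, -0.2354, 0.0067]
tool_rot: [-0.126, 3.137, -0.001]
contact_force: [-0.6, -0.0, 5.4]
opening: 0.0621
grip_force: 33.5
shift mm [0.  0.1 0.7] turn z 0.000 tilt(tool) [-0.001  0.002 -0.   ]  q6 -2.29 t 17.05
shift mm [ 11.6 438.  -93.8] turn z 0.000 tilt(tool) [-0.001  0.002 -0.   ]  q6 -2.29 t 17.05
```

```bash
python3 -m pendant '[[[0,0,-10],[0,0,0],0.6],[[0,0,-30],[0,0,0],0.6],[[0,0,-35],[0,0,0],0.6],[[0,0,-19],[0,0,0],0.6],[[0,0,0],[0,0,0],0.6]]' ; python3 -m pendant '[[[1,36,0],[0,0,0],0.6],[[1,36,0],[0,0,0],0.6],[[1,36,0],[0,0,0],0.6],[[1,36,0],[0,0,0],0.6],[[1,36,0],[0,0,0],0.6],[[1,36,0],[0,0,0],0.6],[[1,36,0],[0,0,0],0.6],[[1,36,0],[0,0,0],0.6],[[1,36,0],[0,0,0],0.6],[[1,36,0],[0,0,0],0.6],[[1,36,0],[0,0,0],0.6],[[0,0,0],[0,0,0],0.6]]'
python3 - <<'E'
from h import *
togo(.3986,.2003,.0085,[.08,-.9968])
E
```

```text
t: 17.47
tool_pos: [0.4474, -0.2367, 0.1054]
tool_rot: [-0.126, 3.131, -0.008]
contact_force: [0.4, 0.4, -1.2]
opening: 0.0618
grip_force: 33.7
t: 18.47
tool_pos: [0.3996, 0.1636, 0.0985]
tool_rot: [0.136, -3.136, -0.004]
contact_force: [-0.4, -0.6, -1.6]
opening: 0.0621
grip_force: 33.8
shift mm [-2.4 36.5 90.1] turn z 0.007 tilt(tool) [ 0.002 -0.002 -0.   ]  q6 -1.44 t 18.47
```

```bash
python3 -m pendant '[[[-2,28,0],[0.002,-0.002,0.006],0.6],[[-0.4,8.5,0],[0,0,0],0.6],[[0,0,0],[0,0,0],0.6],[[0,0,30],[0,0,0],0.6],[[0,0,25],[0,0,0],0.6],[[0,0,10],[0,0,0],0.6],[[0,0,0],[0,0,0],0.6],[[0,0,0],[0,0,0],0.6]]'
python3 - <<'E'
from h import *
togo(.3986,.2003,.0085,[.08,-.9968])
E
```

```text
t: 19.13
tool_pos: [0.4015, 0.1945, 0.0345]
tool_rot: [-0.115, 3.138, -0.004]
contact_force: [1.2, 0.1, -1.0]
opening: 0.0623
grip_force: 33.9
shift mm [ 2.5  6.1 26. ] turn z -0.007 tilt(tool) [-0.003  0.001  0.   ]  q6 -1.36 t 19.13
```

```bash
python3 -m pendant '[[[2.3,6,0],[-0.002,0,-0.006],0.6],[[0,0,0],[0,0,0],0.6],[[0,0,12],[0,0,0],0.6],[[0,0,8],[0,0,0],0.6],[[0,0,3],[0,0,0],0.6],[[0,0,0],[0,0,0],0.6],[[0,0,0],[0,0,0],0.6],[[0,0,0],[0,0,0],0.6]]'
python3 - <<'E'
from h import *
togo(.3986,.2003,.0085,[.08,-.9968])
E
```

```text
t: 19.8
tool_pos: [0.3995, 0.2013, 0.0124]
tool_rot: [-0.126, 3.135, 0.0]
contact_force: [-0.2, 0.2, -1.5]
opening: 0.0619
grip_force: 33.9
shift mm [ 1.  -0.9  3.9] turn z 0.000 tilt(tool) [0.    0.004 0.   ]  q6 -1.35 t 19.8
```

```bash
python3 -m pendant '[[[1,-0.9,2],[0,0.003,0],0.6],[[0,0,2],[0,0,0],0.6],[[0,0,0],[0,0,0],0.6],[[0,0,0],[0,0,0],0.6],[[0,0,0],[0,0,0],0.6]]'
python3 - <<'E'
from h import *
togo(.3986,.2003,.0085,[.08,-.9968])
E
```

```text
t: 20.22
tool_pos: [0.3982, 0.2002, 0.0079]
tool_rot: [0.126, -3.139, 0.0]
contact_force: [0.1, -0.1, -0.8]
opening: 0.0622
grip_force: 34.0
shift mm [-0.4  0.1 -0.6] turn z 0.000 tilt(tool) [-0. -0.  0.]  q6 -1.35 t 20.22
```

```bash
python3 -m pendant '[[[0,0,0],[0,0,0],0.7],[[0,0,0],[0,0,0],0.8],[[0,0,0],[0,0,0],0.9],[[0,0,0],[0,0,0],1],[[0,0,0],[0,0,0],1],[[0,0,-10],[0,0,0],1],[[0,0,-30],[0,0,0],1],[[0,0,-35],[0,0,0],1],[[0,0,-20],[0,0,0],1],[[0,0,0],[0,0,0],1]]' ; python3 -m pendant '[[[-10,-38,0],[0,0,0],1],[[-10,-38,0],[0,0,0],1],[[-10,-38,0],[0,0,0],1],[[-10,-38,0],[0,0,0],1],[[-10,-38,0],[0,0,0],1],[[-10,-38,0],[0,0,0],1],[[-10,-38,0],[0,0,0],1],[[-10,-38,0],[0,0,0],1],[[-10,-38,0],[0,0,0],1],[[-10,-38,0],[0,0,0],1],[[-10,-38,0],[0,0,0],1],[[0,0,0],[0,0,0],1]]'
python3 - <<'E'
from h import *
togo(.5591,-.2651,.006,[.08,-.9968])
im=img("top"); cv2.imwrite("pics/t4.png",cv2.resize(im[220:375,105:305,::-1],None,fx=3.5,fy=3.5,interpolation=cv2.INTER_CUBIC))
hsv=cv2.cvtColor(im,cv2.COLOR_RGB2HSV).astype(int); H,S,V=[hsv[...,i] for i in range(3)]
def near(x,y,r): return np.hypot(np.arange(640)[None]-x,np.arange(480)[:,None]-y)<r
for c in blobs(near(155,341,20)&(H>12)&(H<45)&(S>14),100): print(fit("top",c,.0155),fit("top",c,.028))
E
```

```text
t: 21.05
tool_pos: [0.4021, 0.2014, 0.1096]
tool_rot: [-0.126, 3.128, 0.004]
contact_force: [1.1, 0.2, 0.1]
opening: 0.0856
grip_force: 0.0
t: 22.05
tool_pos: [0.5428, -0.2137, 0.1034]
tool_rot: [-0.118, 3.138, -0.005]
contact_force: [0.3, 0.8, 0.4]
opening: 0.0854
grip_force: 0.0
shift mm [-12.2 -52.2  97.5] turn z -0.005 tilt(tool) [-0.003  0.001 -0.   ]  q6 -2.15 t 22.05
(array([0.39753234, 0.20560805]), np.float64(0.01573903302032335)) (array([0.39853808, 0.2022295 ]), np.float64(0.015581161482461353))
(array([0.39903401, 0.20371554]), np.float64(0.031159075697125498)) (array([0.40002468, 0.20035597]), np.float64(0.030846532277704054))
```

View pics/t4.png

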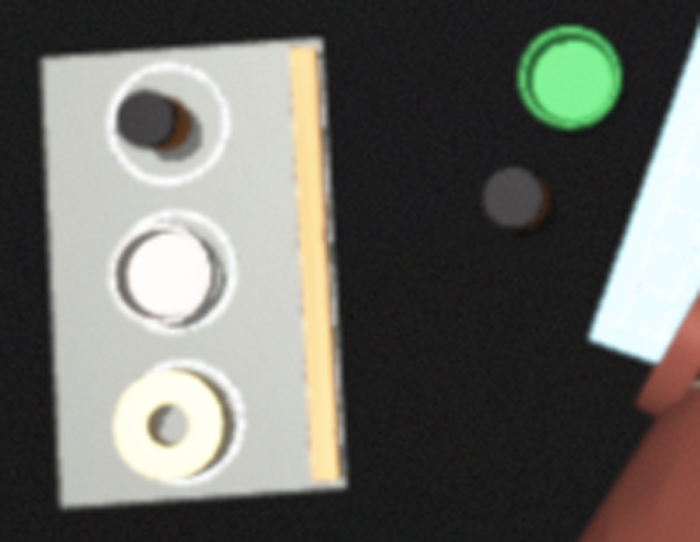

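The big roll sits at crop (169,425), at (0.400, 0.200) on its top plane, so it is centred. Next is the small roll.

```bash
python3 -m pendant '[[[-6,-26,0],[-0.002,0,-0.004],1],[[-6.2,-26,0],[0,0,0],1],[[0,0,0],[0,0,0],1],[[0,0,30],[0,0,0],1],[[0,0,25],[0,0,0],1],[[0,0,10],[0,0,0],1],[[0,0,0],[0,0,0],1],[[0,0,0],[0,0,0],1],[[0,0,0],[0,0,0],1]]'
python3 - <<'E'
from h import *
togo(.5591,-.2651,.006,[.08,-.9968])
E
```

```text
t: 22.85
tool_pos: [0.5588, -0.2583, 0.0396]
tool_rot: [-0.133, 3.137, 0.001]
contact_force: [0.6, 0.0, 0.5]
opening: 0.0854
grip_force: 0.0
shift mm [ 0.3 -6.8 33.5] turn z 0.005 tilt(tool) [ 0.001  0.002 -0.   ]  q6 -2.21 t 22.85
```

```bash
python3 -m pendant '[[[0.3,-6.8,0],[0,0,0.004],1],[[0,0,0],[0,0,0],1],[[0,0,15],[0,0,0],1],[[0,0,10],[0,0,0],1],[[0,0,0],[0,0,0],1],[[0,0,0],[0,0,0],1],[[0,0,0],[0,0,0],1]]'
python3 - <<'E'
from h import *
togo(.5591,-.2651,.006,[.08,-.9968])
E
```

```text
t: 23.43
tool_pos: [0.5582, -0.2652, 0.0132]
tool_rot: [-0.126, 3.139, 0.003]
contact_force: [-0.3, -0.8, 0.4]
opening: 0.0858
grip_force: 0.0
shift mm [-0.9  0.   7.2] turn z 0.000 tilt(tool) [0.002 0.    0.   ]  q6 -2.22 t 23.43
```

```bash
python3 -m pendant '[[[-0.9,0,7],[0,0,0],1],[[0,0,0],[0,0,0],1],[[0,0,0],[0,0,0],0.38],[[0,0,0],[0,0,0],0.38],[[0,0,0],[0,0,0],0.38],[[0,0,0],[0,0,0],0.38],[[0,0,0],[0,0,0],0.38],[[0,0,0],[0,0,0],0.38],[[0,0,0],[0,0,0],0.38],[[0,0,0],[0,0,0],0.38],[[0,0,0],[0,0,0],0.38],[[0,0,0],[0,0,0],0.38]]' 30
python3 - <<'E'
from h import *
togo(.5591,-.2651,.006,[.08,-.9968])
togo(.3995,.2003,.1,[.08,-.9968])
E
```

```text
t: 24.43
tool_pos: [0.5593, -0.2653, 0.0064]
tool_rot: [-0.126, 3.138, 0.002]
contact_force: [0.5, -0.5, 4.4]
opening: 0.0421
grip_force: 31.5
shift mm [0.2 0.2 0.4] turn z 0.000 tilt(tool) [ 0.001  0.001 -0.   ]  q6 -2.22 t 24.43
shift mm [122. 477. -93.] turn z 0.000 tilt(tool) [ 0.001  0.001 -0.   ]  q6 -2.22 t 24.43
```

```bash
python3 -m pendant '[[[0,0,-10],[0,0,0],0.38],[[0,0,-30],[0,0,0],0.38],[[0,0,-35],[0,0,0],0.38],[[0,0,-19],[0,0,0],0.38],[[0,0,0],[0,0,0],0.38]]' ; python3 -m pendant '[[[10,38,0],[0,0,0],0.38],[[10,38,0],[0,0,0],0.38],[[10,38,0],[0,0,0],0.38],[[10,38,0],[0,0,0],0.38],[[10,38,0],[0,0,0],0.38],[[10,38,0],[0,0,0],0.38],[[10,38,0],[0,0,0],0.38],[[10,38,0],[0,0,0],0.38],[[10,38,0],[0,0,0],0.38],[[10,38,0],[0,0,0],0.38],[[10,38,0],[0,0,0],0.38],[[0,0,0],[0,0,0],0.38]]'
python3 - <<'E'
from h import *
togo(.3995,.2003,.033,[.08,-.9968])
E
```

```text
t: 24.85
tool_pos: [0.562, -0.267, 0.1064]
tool_rot: [-0.126, 3.131, -0.006]
contact_force: [0.7, 0.3, -0.3]
opening: 0.0416
grip_force: 31.2
t: 25.85
tool_pos: [0.4123, 0.1474, 0.0994]
tool_rot: [0.137, -3.135, -0.007]
contact_force: [0.7, -1.2, -0.7]
opening: 0.0416
grip_force: 31.2
shift mm [ 7.9 53.5 66.6] turn z 0.007 tilt(tool) [ 0.004 -0.003  0.   ]  q6 -1.49 t 25.85
```

```bash
python3 -m pendant '[[[4,27,0],[0.003,-0.002,0.006],0.38],[[4,26,0],[0,0,0],0.38],[[0,0,0],[0,0,0],0.38],[[0,0,0],[0,0,0],0.38],[[0,0,20],[0,0,0],0.38],[[0,0,15],[0,0,0],0.38],[[0,0,0],[0,0,0],0.38],[[0,0,0],[0,0,0],0.38],[[0,0,0],[0,0,0],0.38]]'
python3 - <<'E'
from h import *
togo(.3995,.2003,.033,[.08,-.9968])
E
```

```text
t: 26.6
tool_pos: [0.4043, 0.1942, 0.0662]
tool_rot: [-0.115, 3.137, -0.002]
contact_force: [1.1, -0.2, -0.0]
opening: 0.0419
grip_force: 31.2
shift mm [ 4.5  6.5 33.2] turn z -0.007 tilt(tool) [-0.001  0.002 -0.   ]  q6 -1.36 t 26.6
```

```bash
python3 -m pendant '[[[4.3,6.4,0],[0,0.001,-0.006],0.38],[[0,0,0],[0,0,0],0.38],[[0,0,15],[0,0,0],0.38],[[0,0,12],[0,0,0],0.38],[[0,0,0],[0,0,0],0.38],[[0,0,0],[0,0,0],0.38],[[0,0,0],[0,0,0],0.38]]'
python3 - <<'E'
from h import *
togo(.3995,.2003,.033,[.08,-.9968])
E
```

```text
t: 27.18
tool_pos: [0.3997, 0.2012, 0.0396]
tool_rot: [-0.126, 3.137, -0.001]
contact_force: [-0.1, 0.3, 0.4]
opening: 0.0419
grip_force: 31.2
shift mm [ 0.2 -0.8  6.6] turn z 0.000 tilt(tool) [-0.001  0.002 -0.   ]  q6 -1.35 t 27.18
```

```bash
python3 -m pendant '[[[0.2,-0.6,4],[0,0.002,0],0.38],[[0,0,2],[0,0,0],0.38],[[0,0,0.5],[0,0,0],0.38],[[0,0,0],[0,0,0],0.38],[[0,0,0],[0,0,0],0.38],[[0,0,0],[0,0,0],0.38]]'
python3 - <<'E'
from h import *
togo(.3995,.2003,.033,[.08,-.9968])
E
```

```text
t: 27.68
tool_pos: [0.3991, 0.2003, 0.0324]
tool_rot: [0.126, -3.138, 0.002]
contact_force: [0.0, -0.2, -0.3]
opening: 0.0421
grip_force: 31.2
shift mm [-0.4 -0.  -0.6] turn z 0.000 tilt(tool) [-0.001 -0.001 -0.   ]  q6 -1.35 t 27.68
```

```bash
python3 -m pendant '[[[0,0,0.3],[0,0,0],0.45],[[0,0,0],[0,0,0],0.52],[[0,0,0],[0,0,0],0.65],[[0,0,0],[0,0,0],0.8],[[0,0,0],[0,0,0],1],[[0,0,0],[0,0,0],1],[[0,0,-10],[0,0,0],1],[[0,0,-30],[0,0,0],1],[[0,0,-35],[0,0,0],1],[[0,0,-20],[0,0,0],1],[[0,0,0],[0,0,0],1]]' ; python3 -m pendant '[[[0,-38,0],[0,0,0],1],[[0,-38,0],[0,0,0],1],[[0,-38,0],[0,0,0],1],[[0,-38,0],[0,0,0],1],[[0,-38,0],[0,0,0],1],[[0,-38,0],[0,0,0],1],[[0,-38,0],[0,0,0],1],[[0,-38,0],[0,0,0],1],[[0,-38,0],[0,0,0],1],[[0,0,0],[0,0,0],1]]'
python3 - <<'E'
from h import *
im=img("top"); s=img("scene")
a=cv2.resize(im[225:370,110:215,::-1],None,fx=4,fy=4,interpolation=cv2.INTER_CUBIC)
b=cv2.resize(s[190:300,415:530,::-1],(int(115*3.2),580),interpolation=cv2.INTER_CUBIC)
cv2.imwrite("pics/t5.png",np.hstack([a,b]))
hsv=cv2.cvtColor(im,cv2.COLOR_RGB2HSV).astype(int); H,S,V=[hsv[...,i] for i in range(3)]
def near(x,y,r): return np.hypot(np.arange(640)[None]-x,np.arange(480)[:,None]-y)<r
for c in blobs(near(152,341,20)&(H>12)&(H<45)&(S>14),100): print("rolls",fit("top",c,.028),fit("top",c,.046))
E
```

```text
t: 28.6
tool_pos: [0.4027, 0.2016, 0.1336]
tool_rot: [-0.126, 3.129, 0.003]
contact_force: [0.1, 0.4, 0.1]
opening: 0.0855
grip_force: 0.0
t: 29.43
tool_pos: [0.4265, -0.1459, 0.1279]
tool_rot: [0.116, -3.139, 0.006]
contact_force: [0.5, 0.5, -0.6]
opening: 0.0856
grip_force: 0.0
rolls (array([0.39916213, 0.20043228]), np.float64(0.033875467209015596)) (array([0.40060128, 0.19559339]), np.float64(0.03338121138358133))
```

View pics/t5.png

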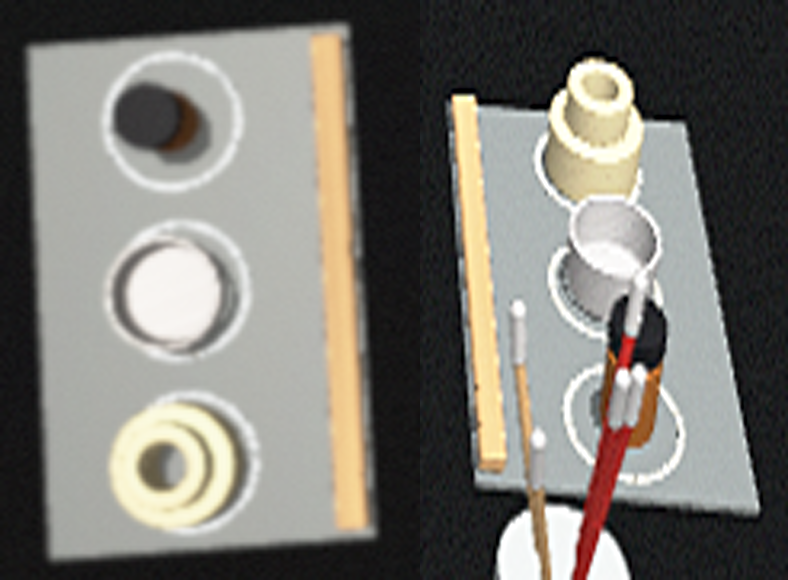

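The jar, dish and stacked rolls all match their circles. In the top crop the jar cap is at (148,115), where parallax predicts (146,115), and the dish rim is near (167,291), predicted (165,290). The small roll's hole is shifted about 10 px against the big roll, as its height predicts. The gripper touches nothing, so I'm handing in.

```bash
python3 -c "
from station import ctrl
print(ctrl.finish_job())"
```

```text
the job is handed in; nothing more can be done
None
```

The job is handed in at about 30 s: the dish is on the middle circle, the jar on the pupil's left, and the large roll on the right with the small roll flat on top. Each is within about 3 mm of centre by the camera, and the bottle, brush cup and parts box were left where they stand.

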